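# Try two microscope adapter sleeves on a gauge pin and sort them

### The job

One of the two aluminium sleeves in the rack fits the gauge and the other is bored too tight: find out which by gently sliding a sleeve onto the level gauge pin, without forcing it. Leave the one that fits on the pin, pushed fully home against the flange, and lay the one that does not in the white tray. Do not drop the sleeves, and do not disturb the other things on the table.

Things in the scene. Friction and masses are not known exactly. Their poses are not given: they have to be found in the camera images.
- sleeve_1: aluminium adapter sleeve, a tube with a dark band near each end, 100 mm long, 46 mm outside (48 over the bands), about 180 g, ends alike, mouth bore 28 mm. Origin on its axis at mid-length, x along the bore. Starts lying level in a rack cradle, axis 50 mm above the table. Unseen at mid-length sits a captive, slightly loose 26 mm long inner bush whose bore decides the fit
- sleeve_2: the other sleeve, alike outside, same frame. By chance either sleeve has the good bush (26.8 mm bore, passes the 24 mm pin) and the other the tight one (21 mm: it stops dead about 40 mm onto the pin, some 45 mm short of home); name and place do not tell which
- rack: fixed grey plastic rack, base 100 x 190 x 16 mm, with cradles at y = -47.5 and +47.5 mm. Each holds a sleeve along the rack's x on two narrow V supports at x = -36 and +36 mm, the middle free for fingers (34 mm from sleeve axis down to the base). Origin at the centre of its underside
- gauge: fixed grey stand: base 130 x 110 x 16 mm; at its +x end an upright plate 60 mm wide, 140 mm high, bearing a 48 mm flange. From the flange face (x = +35 mm) a level steel pin points to the stand's -x, axis at y = 0, 110 mm above the table. A sleeve is slid on towards the stand's +x. Origin at the centre of the base's underside
- gauge_home (a point): point on the pin's axis 50 mm from the flange face, where a sleeve's middle is when fully home (released, it hangs about 2 mm lower); x = -15 mm, z = 110 mm in the stand's frame, axes as the stand's
- gauge_tip (a point): centre of the pin's tip, x = -50 mm, z = 110 mm in the stand's frame. The pin is 24 mm in diameter and 85 mm long; its last 8 mm taper to 14 mm
- tray: white open plastic tray, fixed, 170 (x) x 180 (y) x 40 mm high, walls and floor 4 mm thick. Origin at the centre of its underside. A sleeve lying on its floor has its axis 27 mm above the table
- dish: shallow glass dish, 90 mm across, 18 mm high; bystander, leave alone. Origin at the centre of its underside
- pencil_case: blue fabric-covered case, 110 x 30 x 20 mm; bystander, leave alone. Origin at the centre of its underside
- jar: amber glass jar with cap, 64 mm across, 90 mm high; bystander, leave alone. Origin at the centre of its underside
- slide_box: grey slide box, 90 x 150 x 30 mm; bystander, leave alone. Origin at the centre of its underside
- eyepiece: black eyepiece standing on end, 38 mm across, 62 mm high; bystander, leave alone. Origin at the centre of its underside
- beaker: glass beaker, 72 mm across, 85 mm high; bystander, leave alone. Origin at the centre of its underside
Not all that is in view belongs to the job. Leave any brown or turquoise look-alike of the sleeve_1 alone.

How it is judged (in metres and radians):
At the end, for the whole second after the job is handed in: The sleeve that fits is on the gauge pin, its middle within 7 mm of the fully-home point and its axis within 0.08 rad of the pin's; the other lies flat on the tray's floor (its middle at least 15 mm inside the tray's outer edges, 20 to 34 mm above its underside); both are released and at rest (((distance between sleeve_1 and gauge_home below 0.007 m and angle between the x axis of sleeve_1 and the x axis of gauge, either way round below 0.08 rad and x of sleeve_2 in the frame of tray between -0.07 and 0.07 m and y of sleeve_2 in the frame of tray between -0.075 and 0.075 m and z of sleeve_2 in the frame of tray between 0.02 and 0.034 m and linear speed of each of sleeve_1, sleeve_2 below 0.02 m/s) or (distance between sleeve_2 and gauge_home below 0.007 m and angle between the x axis of sleeve_2 and the x axis of gauge, either way round below 0.08 rad and x of sleeve_1 in the frame of tray between -0.07 and 0.07 m and y of sleeve_1 in the frame of tray between -0.075 and 0.075 m and z of sleeve_1 in the frame of tray between 0.02 and 0.034 m and linear speed of each of sleeve_2, sleeve_1 below 0.02 m/s))); the robot touches nothing.
It fails at once if the gauge is pressed with more than 40 N (contact force between gauge and anything else above 40 N).
It fails at once if a sleeve is dropped (faster than 0.9 m/s within 80 mm of the table) ((height (world z) of sleeve_1 below 0.08 m and linear speed of sleeve_1 above 0.9 m/s) or (height (world z) of sleeve_2 below 0.08 m and linear speed of sleeve_2 above 0.9 m/s)).
It fails at once if a bystander is moved more than 30 mm (distance of any of dish, pencil_case, jar, slide_box, eyepiece, beaker from where it was at the start of the episode above 0.03 m).
It also fails if it takes over 72 s, if anything falls off the work surface, if the arm or the gripper's body presses on something with over 40 N, if the wrist force passes 120 N, or if a joint passes its speed limit or range.

### The arm

A 6-joint arm with a two-finger parallel gripper is mounted at the origin on the work surface. World frame = base frame: x ahead of the robot, y to its left, z up, the work surface at z = 0. Lengths are in mm, angles in degrees, forces in N, time in s.
With the tool pointing down it reaches from about 325 to 875 mm from the base axis. Payload 4.4 kg.
Tool frame: the origin (TCP) lies where the fingers leave the gripper's body, on its centre line; the fingertips stand 73 mm ahead of it and the grasp point (between the pads) lies 54 mm ahead of it; z points along the fingers, y is the line along which they close (so a half turn about z gives the same grasp; the last joint's range is limited). The gripper opens to 85 mm and grips with 20 to 120 N. Pads are 22 mm wide; open, the fingers measure 114 mm over their backs; the gripper's body (76 mm by 85 mm) begins 54 mm behind the grasp point. The pads swing forward as they close: fully open they stand 13 mm farther back than shut.
Start: joints at [-76.862, 11.837, 88.321, -0, 79.842, -8.623], TCP at [213.161, -534.032, 303.882] pointing down, gripper open.
Joint ranges: [-156.59, 156.59], [-49.26, 127.26], [12.9, 141.05], [-63.56, 243.56], [4.71, 150.69], [-161.64, 161.64]. Speed limits (degrees/s): [159.86, 159.86, 180, 180, 180, 180].

### API

Orientations are given as [roll, pitch, yaw] about the fixed x, y, z axes, in that order (R = Rz(yaw) Ry(pitch) Rx(roll)).
In Python, from plant import robot, eyes gives the robot as it stands.
- The arm moves only by the shell command python3 -m inch 'ROWS' [FORCE]. ROWS is JSON, a list of rows, each a list of 3 entries, a list of its own where there are three numbers: the shift along the tool's x, y, z scaled (see below), then the turn, a rotation vector about the tool's x, y, z scaled (see below), then the closure, from -1 (fully open) to 1 (shut), so that 0 is half open. In form: [[[dx, dy, dz], [rx, ry, rz], hand], ...]. A call has 1 to 5 rows; each row shifts and turns the commanded pose from where the row before left it, along the tool's axes as they then stand; what a row does not reach is not made up. The controller multiplies each number of a shift by 0.5 m and each number of a turn by pi/2 rad. A row lasts 1/8 s, in which the tool goes at most 62.5 mm and 10.7 degrees, less where a joint would pass 70% of its speed; a pose out of reach is approached as far as the arm can. A call with a number of a shift or a turn outside -1 to 1 is refused whole. A call with a gripper value outside its range is refused whole. The fingers move at their own pace and stop on an object; FORCE is the grip in N (left out, the last holds). Time passes only in rows, so rows that do not move let the fingers close. It gives the time, the measured TCP pose, the force, the opening and the grip force at its end, in the units of the state.
- robot.state(): the state, without advancing time (a new reading comes with each control period).
- eyes.camera(name): name is "scene" or "top" or "wrist"; returns the picture (480x640x3 uint8, red, green, blue); there is no depth.
- eyes.get_calibration(name): a dict with "K" (3x3 intrinsics, pixels), "cam_to_world" (4x4, takes a point from camera to world coordinates); the wrist camera has in their place "mount" (4x4, takes a point from camera to tool coordinates, whose origin is the TCP and whose axes are the flange's). Camera axes: x right, y down, z forward; pixel columns grow to the right and rows downward; lengths in mm; the calibration is good to about 2 mm. A picture is of the moment at which its call begins: read the wrist's pose just before it. get_calibration takes no time and is no camera call.
- robot.finish_job(): hands the job in; it is judged then, once.
The state is a dict: "clock": time; "q": joint angles; "qvel": joint speeds; "tau": joint torques, N m; "eef_pos": TCP position; "eef_rot": TCP orientation; "force": force on the tool from outside, world axes, zero at the start; "torque": the same for the moment, N m; "opening": opening from 0.0 (shut) to 1.0 (fully open); "gripper_force": force on a finger pad.
Only numpy, scipy, OpenCV 4.12 (cv2) and the standard library are available. Lean on these libraries where they do the work, as an engineer would, in place of code of your own. Each camera call takes 0.05 s, during which the arm holds its last target. There are 200 camera calls.

## Working session

There is one attempt and no reset: what is moved stays moved. The work goes in short steps, Python scripts to look and compute and a shell command to move; the robot and the scene stay as the last step left them, time stands still between calls to the robot, and variables do not carry over. Pictures are saved under pics/ and viewed, at most 10 in all, crops included, and the job is handed in when it is done.

```bash
mkdir -p pics; ls; python3 - <<'E'
from plant import robot, eyes
import cv2
for n in ("scene","top"):
    c=eyes.get_calibration(n); print(n,c["K"],c["cam_to_world"])
    cv2.imwrite(f"pics/{n}0.png",eyes.camera(n)[:,:,::-1])
print(eyes.get_calibration("wrist")); print(robot.state())
E
```

```text
pics
scene [[624.0813975    0.         325.0988842 ]
 [  0.         624.0813975  241.34534459]
 [  0.           0.           1.        ]] [[-9.16362906e-02  7.52975657e-01 -6.51636747e-01  1.40002698e+03]
 [ 9.95724919e-01  7.69130255e-02 -5.11495127e-02  1.27037629e+02]
 [ 1.16050159e-02 -6.53538099e-01 -7.56804649e-01  1.13148239e+03]
 [ 0.00000000e+00  0.00000000e+00  0.00000000e+00  1.00000000e+00]]
top [[534.40501985   0.         330.85546808]
 [  0.         534.40501985 242.50214328]
 [  0.           0.           1.        ]] [[ 1.63564428e-03 -9.95304477e-01  9.67797674e-02  4.03775644e+02]
 [-9.99994579e-01 -1.90452376e-03 -2.68594994e-03  7.12181828e+01]
 [ 2.85765736e-03 -9.67748495e-02 -9.95302196e-01  1.40433537e+03]
 [ 0.00000000e+00  0.00000000e+00  0.00000000e+00  1.00000000e+00]]
{'K': array([[333.23911542,   0.        , 318.57619069],
       [  0.        , 333.23911542, 237.73785234],
       [  0.        ,   0.        ,   1.        ]]), 'mount': array([[ 5.65909200e-04, -9.46672548e-01, -3.22196781e-01,
         8.32803141e+01],
       [ 9.99999831e-01,  4.93039368e-
[... 187 characters left out ...]
00,
         1.00000000e+00]])}
{'clock': 0.1, 'q': array([-7.68617587e+01,  1.18816920e+01,  8.83971622e+01, -1.98940048e-03,
        7.98424036e+01, -8.62500647e+00]), 'qvel': array([-0.03068311, -0.12556273, -0.17871509,  0.00893292, -0.02977028,
       -0.03222851]), 'tau': array([-2.16784321e-05, -3.84093368e+01, -2.92548752e+01, -1.74046168e-04,
        4.83112992e-03,  1.28512625e-05]), 'eef_pos': array([ 213.0327873 , -533.49826191,  302.81413797]), 'eef_rot': array([-1.79879820e+02, -1.62492873e-02,  2.17635836e+01]), 'force': array([ 0.84272208, -0.16918327, -0.07688522]), 'torque': array([-0.01867253, -0.01756367, -0.04064823]), 'gripper_force': 0.0, 'opening': 1.0027211313459656}
```

View pics/scene0.png

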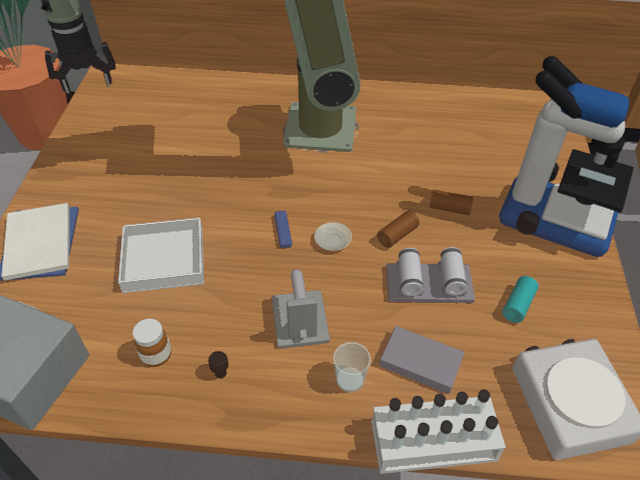

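View pics/top0.png

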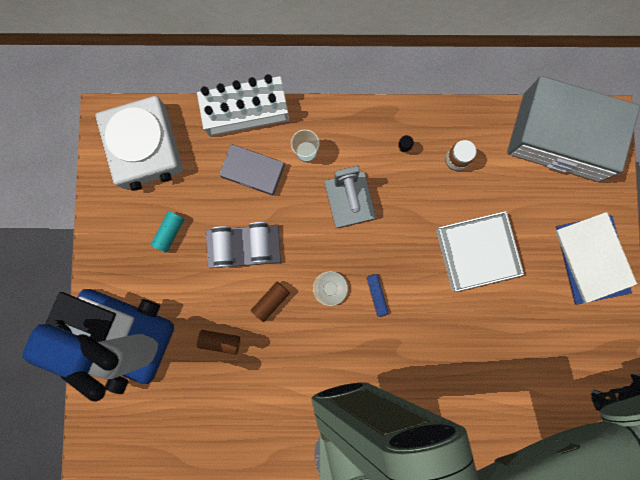

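The scene view shows the rack with two sleeves near (430,280), the gauge at (300,310), its pin pointing up the image towards the robot, and the tray at (162,254). In the top view the rack is at (244,245), the gauge at (350,195) and the tray at (480,251). I'll enlarge both to get exact pixels.

```bash
python3 - <<'E'
import cv2,numpy as np
t=cv2.imread("pics/top0.png");s=cv2.imread("pics/scene0.png")
a=cv2.resize(t[160:275,200:390],None,fx=4.2,fy=4.2,interpolation=cv2.INTER_CUBIC)
b=cv2.resize(s[240:350,265:480],None,fx=3.7,fy=3.7,interpolation=cv2.INTER_CUBIC)
cv2.imwrite("pics/tc.png",a);cv2.imwrite("pics/sc.png",b);print(a.shape,b.shape)
E
```

```text
(483, 798, 3) (407, 796, 3)
```

View pics/tc.png

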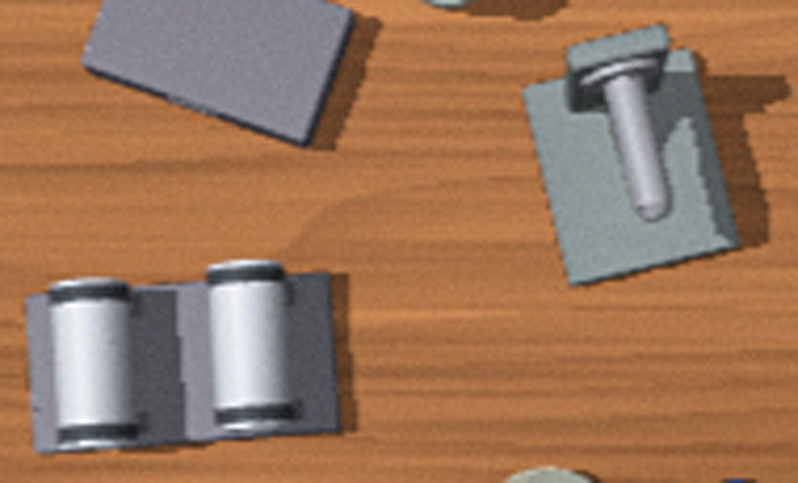

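View pics/sc.png

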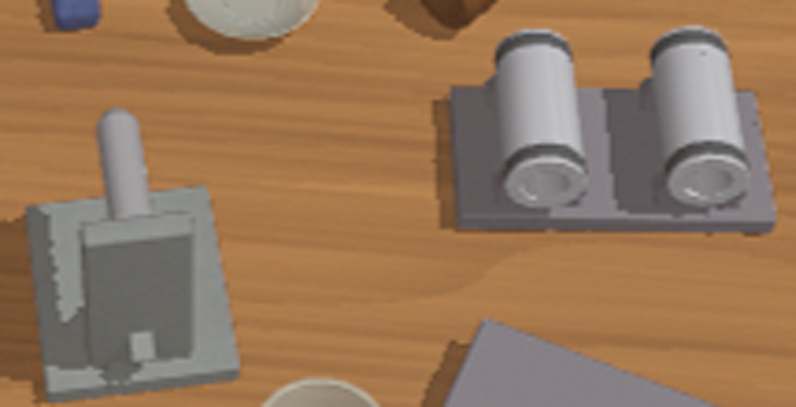

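Pixels read. In the top crop, the base corners, pin tip (651,218), and sleeve ends (97,437)/(90,288) and (258,424)/(245,270) are clear. In the scene crop, the mouths are at (545,183) and (708,180), and the pin tip is at (117,110).

```bash
cat > h.py <<'E'
import numpy as np
from scipy.optimize import least_squares
from scipy.spatial.transform import Rotation as R
from plant import robot, eyes
C={n:eyes.get_calibration(n) for n in("top","scene")}
def proj(n,P):
    M=np.linalg.inv(C[n]["cam_to_world"]); p=(np.atleast_2d(P)@M[:3,:3].T+M[:3,3])@C[n]["K"].T
    return p[:,:2]/p[:,2:]
def ray(n,uv):
    M=C[n]["cam_to_world"]; return M[:3,3], M[:3,:3]@np.linalg.inv(C[n]["K"])@np.r_[uv,1]
def atz(n,uv,z):
    o,d=ray(n,uv); return o+d*(z-o[2])/d[2]
def tri(*obs):
    A=np.zeros((3,3));b=np.zeros(3)
    for o,d in obs:
        d=d/np.linalg.norm(d);Q=np.eye(3)-np.outer(d,d);A+=Q;b+=Q@o
    X=np.linalg.solve(A,b); return X,[np.linalg.norm(np.cross(X-o,d/np.linalg.norm(d))) for o,d in obs]
tc=lambda p:(np.array(p)+.5)/4.2-.5+[200,160]
sc=lambda p:(np.array(p)+.5)/3.7-.5+[265,240]
def wrist_pose(st=None):
    s=st or robot.state(); T=np.eye(4);T[:3,:3]=R.from_euler('xyz',s["eef_rot"],degrees=True).as_matrix();T[:3,3]=s["eef_pos"];return T
E
python3 - <<'E'
from h import *
np.set_printoptions(precision=1,suppress=True)
def fit(loc,obs,x0):
    # loc: local pts ; obs: list (cam, px, idx)
    def P(v):
        c,s=np.cos(v[2]),np.sin(v[2]);return loc@np.array([[c,s,0],[-s,c,0],[0,0,1]])+[v[0],v[1],0]
    f=lambda v:np.concatenate([proj(n,P(v)[i])[0]-px for n,px,i in obs])
    r=least_squares(f,x0,loss="soft_l1");return r.x,f(r.x)
L=np.array([[65,55,16],[65,-55,16],[-65,-55,16],[-65,55,16],[-50,0,110]],float)
ob=[("top",tc(p),i) for p,i in (((525,88),0),((570,284),3),((738,244),2),((692,52),1),((651,216),4))]
obs2=[("scene",sc(p),i) for p,i in (((27,207),2),((207,187),3),((240,372),0),((48,395),1),((117,110),4))]
g0=[450,40,.2]
for o in(ob,obs2,ob+obs2):
    x,r=fit(L,o,g0);print("gauge",x[:2],np.degrees(x[2]),r)
print("tip tri",tri(ray("top",tc((651,216))),ray("scene",sc((117,110)))))
L=np.array([[50,95,16],[50,-95,16],[-50,-95,16],[-50,95,16]],float)
ob=[("top",tc(p),i) for p,i in (((27,296),0),((330,272),1),((342,432),2),((36,452),3))]
obs2=[("scene",sc(p),i) for p,i in (((452,88),2),((755,92),3),((774,218),0),((460,216),1))]
for o in(ob,obs2,ob+obs2):
    x,r=fit(L,o,[400,250,.1]);print("rack",x[:2],np.degrees(x[2]),r)
    c,s=np.cos(x[2]),np.sin(x[2])
    for y in(47.5,-47.5):print("  cradle",x[0]-s*y,x[1]+c*y)
# sleeves: mouth centre in scene; top: axis mid-pixel at z 50
for nm,m,a,b in(("L",(708,181),(97,439),(90,287)),("R",(545,184),(258,425),(245,269))):
    print(nm,"far mouth (scene z50)",atz("scene",sc(m),50),"top z~50 ends",atz("top",tc(a),50),atz("top",tc(b),50))
for p in((439,225),(508,212),(523,276),(457,291)):print("tray",atz("top",p,40))
for n,p,z in(("beaker",(305,145),85),("jar",(463,152),90),("dish",(331,288),18),("eyep",(406,144),62),("case",(377,295),20)):print(n,atz("top",p,z))
E
```

```text
gauge [654.   18.2] 372.84287469667623 [-0.8 -0.8 -0.6  0.2  0.3  0.6  0.  -1.2  1.1  0.8]
gauge [657.8  17.7] 2173.594339284057 [-0.4 -0.2  0.5 -0.3  0.4 -0.3 -0.5 -0.2 -0.1  2.2]
gauge [655.7  17.7] 1093.267632458149 [-0.8 -1.3 -0.2 -0.3  0.6 -0.3 -0.  -2.   1.4  0.  -0.1 -1.1  0.8 -1.
  0.4 -1.  -0.5 -1.1  0.2  1.4]
tip tri (array([606.6,   7.9, 114.3]), [np.float64(2.0107325571265915), np.float64(2.010732557126576)])
rack [529.2 295.5] 4.387116846222278 [-0.1 -0.4  0.3 -0.1 -0.  -0.1 -0.2  0.6]
  cradle 525.5622003920231 342.8571806908934
  cradle 532.8292097585057 248.1355328226925
rack [531.9 295.9] -355.21826495646246 [-0.7 -0.7  0.  -0.6  1.4  0.9 -0.3  0.3]
  cradle 527.8904439747731 343.1930365036032
  cradle 535.8096604550832 248.52368554809075
rack [530.3 295.7] -355.4412361953311 [-0.2 -0.7  0.2 -0.6 -0.1 -0.6 -0.2  0.3 -0.7 -1.4  0.1 -1.   1.2  0.4
 -0.5 -0.5]
  cradle 526.4864701496896 343.0633665362777
  cradle 534.0372140277165 248.36391423116436
L far mouth (scene z50) [574.1 347.   50. ] top z~50 ends [479.8 341.6  50. ] [572.2 347.8  50. ]
R far mouth (scene z50) [585.8 252.3  50. ] top z~50 ends [488.5 244.6  50. ] [583.4 253.8  50. ]
tray [ 582.2 -210.8   40. ]
tray [ 616.4 -389.7   40. ]
tray [ 451.5 -423.    40. ]
tray [ 413.1 -253.6   40. ]
beaker [779.3 133.3  85. ]
jar [ 760.8 -264.2   90. ]
dish [420.4  66.9  18. ]
eyep [ 789.1 -125.2   62. ]
case [402.6 -51.7  20. ]
```

```bash
cat >> h.py <<'E'
def plan(xyz,yaw):
    T=wrist_pose(); Rt=R.from_euler('xyz',[180,0,yaw],degrees=True).as_matrix()
    rv=R.from_matrix(T[:3,:3].T@Rt).as_rotvec(); d=Rt.T@(np.array(xyz)-T[:3,3])
    print("clock",robot.state()["clock"],"turn units",np.round(rv/(np.pi/2),4),"shift units",np.round(d/500,4),"rows>=",np.linalg.norm(d)/62.5,np.degrees(np.linalg.norm(rv))/10.7)
E
python3 -c "
from h import *
plan([534.5,249,270],4.6)"
```

```text
clock 0.1 turn units [-0.0014  0.      0.1907] shift units [ 0.7664 -1.5084  0.0656] rows>= 13.545504619360292 1.6041145681924949
```

```bash
python3 -m inch '[[[0,0,0],[-0.0014,0,0.0953],-1],[[0,0,0],[0,0,0.0953],-1],[[0.045,-0.089,0.004],[0,0,0],-1],[[0.045,-0.089,0.004],[0,0,0],-1],[[0.045,-0.089,0.004],[0,0,0],-1]]'
python3 -m inch '[[[0.045,-0.089,0.004],[0,0,0],-1],[[0.045,-0.089,0.004],[0,0,0],-1],[[0.045,-0.089,0.004],[0,0,0],-1],[[0.045,-0.089,0.004],[0,0,0],-1],[[0.045,-0.089,0.004],[0,0,0],-1]]'
python3 -m inch '[[[0.045,-0.089,0.004],[0,0,0],-1],[[0.045,-0.089,0.004],[0,0,0],-1],[[0.045,-0.089,0.004],[0,0,0],-1],[[0.045,-0.089,0.004],[0,0,0],-1],[[0.045,-0.089,0.004],[0,0,0],-1]]'
python3 -m inch '[[[0.045,-0.089,0.004],[0,0,0],-1],[[0.045,-0.089,0.004],[0,0,0],-1],[[0,0,0],[0,0,0],-1],[[0,0,0],[0,0,0],-1]]'
python3 - <<'E'
from h import *
import cv2
plan([534.5,249,270],4.6)
T=wrist_pose();np.save("T1.npy",T);im=eyes.camera("wrist");cv2.imwrite("pics/w1.png",im[:,:,::-1])
E
```

```text
clock: 0.72
eef_pos: [269.9, -393.9, 297.0]
eef_rot: [179.9, -0.0, 4.6]
force: [-0.3, -0.1, -0.2]
opening: 0.999
gripper_force: 0.0
clock: 1.35
eef_pos: [364.1, -163.1, 286.9]
eef_rot: [179.9, -0.0, 4.6]
force: [1.4, -0.4, 0.6]
opening: 1.003
gripper_force: 0.0
clock: 1.98
eef_pos: [458.4, 67.7, 276.5]
eef_rot: [179.9, -0.0, 4.6]
force: [1.0, -0.7, 0.3]
opening: 1.0
gripper_force: 0.0
clock: 2.48
eef_pos: [495.4, 158.1, 272.0]
eef_rot: [179.8, 0.1, 4.6]
force: [-0.7, -0.6, -0.1]
opening: 1.001
gripper_force: 0.0
clock 2.475 turn units [0.0018 0.0008 0.0004] shift units [ 0.0925 -0.175   0.0039] rows>= 1.5837288414578956 0.01668447434016628
```

View pics/w1.png

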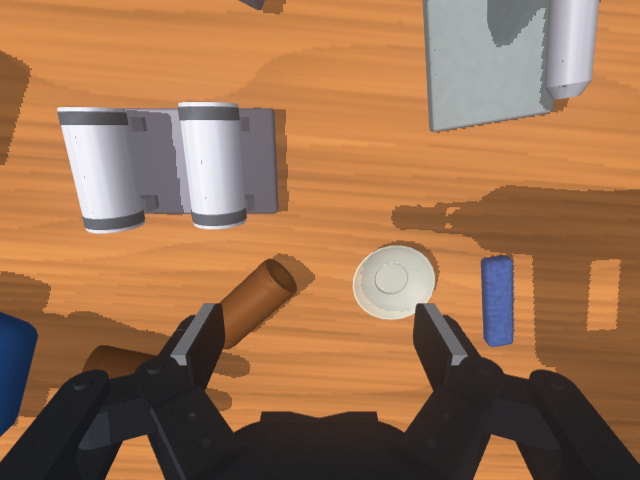

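The wrist view shows the right sleeve between (209,104) and (219,224), the left one to its left, and the pin tip at about (568,96). I'll move above the right sleeve and cross-check its position with wrist rays.

```bash
python3 -m inch '[[[0.046,-0.0875,0.002],[0.0018,0.0008,0],-1],[[0.046,-0.0875,0.002],[0,0,0],-1],[[0,0,0],[0,0,0],-1],[[0,0,0],[0,0,0],-1]]'
cat >> h.py <<'E'
W=eyes.get_calibration("wrist")
def wray(T,uv):
    M=T@W["mount"]; return M[:3,3],M[:3,:3]@np.linalg.inv(W["K"])@np.r_[uv,1]
def wproj(T,P):
    M=np.linalg.inv(T@W["mount"]); p=(np.atleast_2d(P)@M[:3,:3].T+M[:3,3])@W["K"].T; return p[:,:2]/p[:,2:]
E
python3 - <<'E'
from h import *
import cv2
T=np.load("T1.npy")
for p in((209,104),(219,224)):
    o,d=wray(T,p)
    for z in (50,): print(p,o+d*(z-o[2])/d[2])
plan([535,249,100],4.6)
T=wrist_pose();np.save("T2.npy",T);im=eyes.camera("wrist");cv2.imwrite("pics/w2.png",im[:,:,::-1])
E
```

```text
clock: 3.02
eef_pos: [534.4, 247.8, 270.3]
eef_rot: [180.0, -0.0, 4.5]
force: [0.2, -0.1, 0.5]
opening: 0.998
gripper_force: 0.0
(209, 104) [586.21189223 254.73751407  50.        ]
(219, 224) [485.01902703 248.16474225  50.        ]
clock 3.025 turn units [ 0.0002 -0.0004 -0.0007] shift units [ 0.0013 -0.0022  0.3407] rows>= 2.7256084279054793 0.006641304507755847
```

View pics/w2.png

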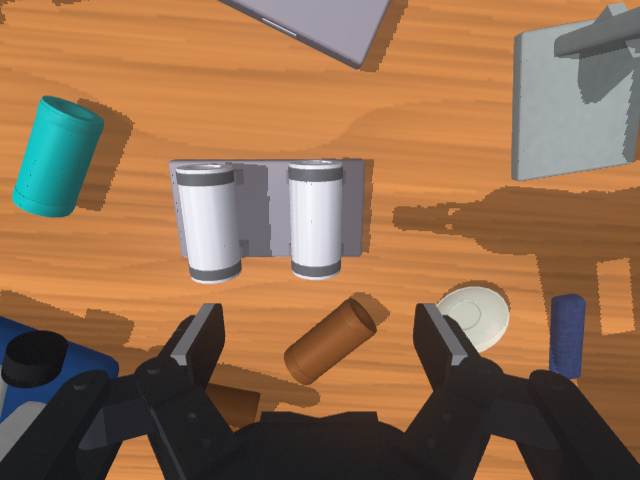

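The sleeve spans (316,163) to (316,275), about 3 px left of the tool's centre line. I'll check the height from the two views, then descend.

```bash
python3 -c "
from h import *
A,B=np.load('T1.npy'),np.load('T2.npy')
for a,b in (((209,104),(316,161)),((219,226),(316,276))): print(tri(wray(A,a),wray(B,b)))
"
python3 -m inch '[[[0.001,-0.002,0.1],[0,0,-0.0007],-1],[[0,-0.002,0.1],[0,0,0],-1],[[0,0,0.09],[0,0,0],-1],[[0,0,0],[0,0,0],-1]]' 30
```

```text
(array([586.85714766, 255.19496484,  47.64358963]), [np.float64(0.6350520497327728), np.float64(0.6350520497327892)])
(array([484.6908152 , 246.54880206,  57.21726205]), [np.float64(0.80921633481483), np.float64(0.8092163348148551)])
clock: 3.58
eef_pos: [531.8, 248.9, 121.7]
eef_rot: [179.9, 0.5, 4.6]
force: [-0.2, -0.7, 0.3]
opening: 0.999
gripper_force: 0.0
```

Mid-height is about 52 mm, which agrees with 50, and the middle is at about (535.5, 250.5).

```bash
python3 -m inch '[[[0,-0.001,0.025],[0,0,0],-1],[[0,-0.001,0.025],[0,0,0],-1],[[0,0,0],[0,0,0],-1],[[0,0,0],[0,0,0],-1]]' 30
python3 -c "
from h import *
plan([535.5,250.5,100],4.7)"
```

```text
clock: 4.08
eef_pos: [535.8, 252.6, 101.3]
eef_rot: [-179.9, -0.2, 4.7]
force: [-0.5, -0.6, 0.6]
opening: 1.0
gripper_force: 0.0
clock 4.075 turn units [-0.0006 -0.0019 -0.0003] shift units [-0.001   0.0042  0.0026] rows>= 0.040465582922663626 0.01700941387712338
```

```bash
python3 -m inch '[[[0,0.003,0.003],[0,0,0],-1],[[0,0,0],[0,0,0],0.6],[[0,0,0],[0,0,0],0.6],[[0,0,0],[0,0,0],0.6],[[0,0,0],[0,0,0],0.6]]' 30
python3 -m inch '[[[0,0,0],[0,0,0],0.6],[[0,0,0],[0,0,0],0.6],[[0,0,0],[0,0,0],0.6]]' 30
```

```text
clock: 4.7
eef_pos: [535.7, 250.7, 99.4]
eef_rot: [-180.0, -0.1, 4.7]
force: [-0.2, -1.2, 1.3]
opening: 0.532
gripper_force: 31.4
clock: 5.08
eef_pos: [535.7, 250.8, 99.4]
eef_rot: [-180.0, -0.1, 4.7]
force: [-0.5, -3.1, 4.4]
opening: 0.533
gripper_force: 31.5
```

```bash
python3 -m inch '[[[0,0,-0.02],[0,0,0],0.6],[[0,0,-0.04],[0,0,0],0.6],[[0,0,-0.08],[0,0,0],0.6],[[0,0,-0.08],[0,0,0],0.6],[[0,0,-0.08],[0,0,0],0.6]]' 30
python3 -c "
from h import *
plan([533,-10,250],13)"
```

```text
clock: 5.7
eef_pos: [535.0, 251.2, 251.6]
eef_rot: [-179.9, -0.2, 4.7]
force: [-0.6, -0.7, -2.1]
opening: 0.538
gripper_force: 31.4
clock 5.7 turn units [-0.0008 -0.0019 -0.0924] shift units [-0.1214  0.508   0.0031] rows>= 4.178798095943 0.7775562264914097
```

```bash
python3 -m inch '[[[0,0,0],[0,0,-0.0924],0.6],[[-0.02,0.085,0],[0,0,0],0.6],[[-0.02,0.085,0],[0,0,0],0.6],[[-0.02,0.085,0],[0,0,0],0.6],[[-0.02,0.085,0],[0,0,0],0.6]]' 30
python3 -m inch '[[[-0.02,0.085,0],[0,0,0],0.6],[[-0.02,0.083,0],[0,0,0],0.6],[[0,0,0],[0,0,0],0.6],[[0,0,0],[0,0,0],0.6],[[0,0,0],[0,0,0],0.6]]' 30
python3 - <<'E'
from h import *
import cv2
plan([533,-10,250],13)
T=wrist_pose();np.save("T3.npy",T);im=eyes.camera("wrist");cv2.imwrite("pics/w3.png",im[:,:,::-1])
E
```

```text
clock: 6.32
eef_pos: [534.3, 75.2, 250.2]
eef_rot: [-180.0, -0.2, 13.0]
force: [1.0, -0.6, -1.8]
opening: 0.536
gripper_force: 31.7
clock: 6.95
eef_pos: [533.8, -9.0, 249.2]
eef_rot: [-180.0, -0.1, 13.1]
force: [-0.4, -0.5, -1.8]
opening: 0.529
gripper_force: 31.9
clock 6.95 turn units [-0.0005 -0.0014  0.0008] shift units [-0.002   0.0016 -0.0016] rows>= 0.02391756918932229 0.014435861183871792
```

View pics/w3.png

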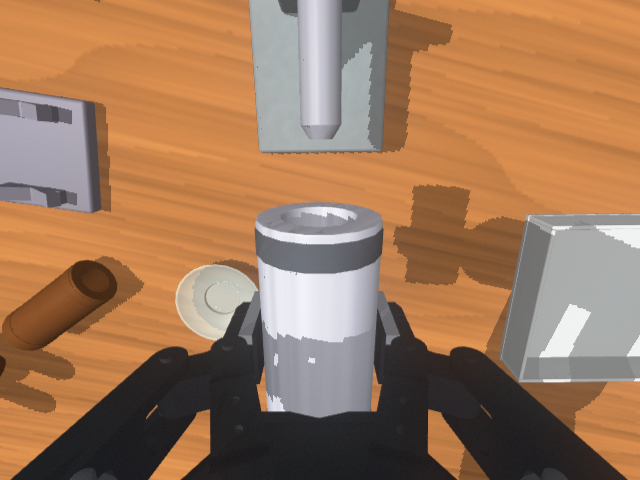

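Pin tip at about (320,138), with edges near 300 and 341. The held sleeve's mouth is centred at about (319.5,217). Next I'll measure the edges at subpixel level.

```bash
cat > meas.py <<'E'
from h import *
import cv2
def edges(f,rows,lo,hi):
    g=cv2.GaussianBlur(cv2.imread(f),(3,3),0).astype(float)
    out=[]
    for r in rows:
        d=np.abs(np.diff(g[r-1:r+2].mean(0),axis=0)).sum(1)
        e=[]
        for a,b in(lo,hi):
            w=d[a:b]**2; k=w.argmax(); s=slice(max(k-2,0),k+3); e.append(a+.5+(np.arange(len(w))[s]*w[s]).sum()/w[s].sum())
        out.append((r,*e,sum(e)/2))
    return np.array(out)
E
python3 - <<'E'
from meas import *
np.set_printoptions(precision=2,suppress=True)
print(edges("pics/w3.png",range(15,126,10),(290,312),(330,352)))
print(edges("pics/w3.png",range(240,292,8),(246,270),(370,394)))
E
python3 -m inch '[[[0,0.04,0.04],[0,0,0],0.6],[[0,0.04,0.04],[0,0,0],0.6],[[0,0,0],[0,0,0],0.6],[[0,0,0],[0,0,0],0.6],[[0,0,0],[0,0,0],0.6]]' 30
python3 - <<'E'
from h import *
import cv2
T=wrist_pose();np.save("T4.npy",T);im=eyes.camera("wrist");cv2.imwrite("pics/w4.png",im[:,:,::-1])
g=cv2.GaussianBlur(im,(3,3),0).astype(float)
# bright (metal, low saturation) columns per row near predicted pin
for P in ([606.3,6.8,110],[640,14.5,110]): print(wproj(T,P))
E
```

```text
[[ 15.   297.89 336.61 317.25]
 [ 25.   299.45 337.44 318.45]
 [ 35.   299.41 336.69 318.05]
 [ 45.   298.05 337.28 317.66]
 [ 55.   297.96 336.57 317.27]
 [ 65.   300.46 343.36 321.91]
 [ 75.   300.55 341.26 320.91]
 [ 85.   298.97 341.27 320.12]
 [ 95.   301.54 340.82 321.18]
 [105.   301.48 340.85 321.17]
 [115.   302.45 340.93 321.69]
 [125.   300.54 340.24 320.39]]
[[240.   254.73 382.42 318.58]
 [248.   255.31 381.77 318.54]
 [256.   257.19 379.97 318.58]
 [264.   257.62 379.51 318.56]
 [272.   258.18 379.19 318.69]
 [280.   258.63 378.44 318.53]
 [288.   259.27 378.05 318.66]]
clock: 7.62
eef_pos: [543.4, -48.3, 209.9]
eef_rot: [180.0, -0.2, 13.1]
force: [-1.2, -0.4, -2.2]
opening: 0.538
gripper_force: 31.9
[[239.4358807  145.34492224]]
[[233.99511719  67.01023229]]
```

View pics/w4.png

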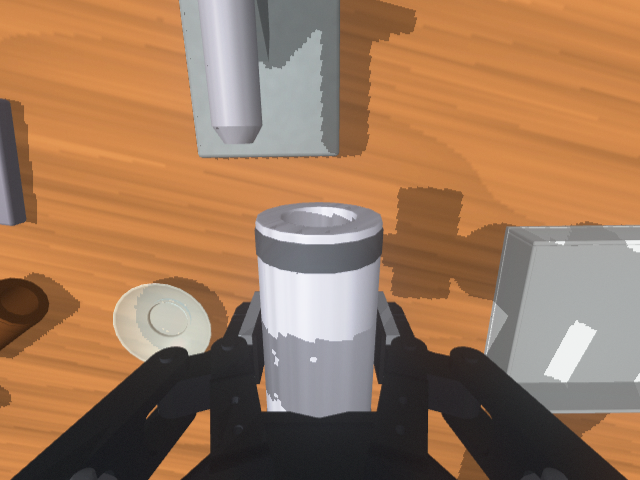

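Pin tip now at about (240,140), sleeve mouth still at (319,217), so the grip is stable. I'll fit the pin's silhouette jointly in both views.

```bash
cat > pin.py <<'E'
from meas import *
from scipy.optimize import differential_evolution as DE
from scipy.ndimage import map_coordinates as mc
def load(f):
    g=cv2.GaussianBlur(cv2.imread(f),(0,0),1.0).astype(float)
    return np.sqrt(sum(cv2.Sobel(g[:,:,i],cv2.CV_64F,1,0)**2+cv2.Sobel(g[:,:,i],cv2.CV_64F,0,1)**2 for i in range(3)))
def sil(T,tip,yaw):
    a=np.array([np.cos(yaw),np.sin(yaw),0]); cam=(T@W["mount"])[:3,3]; out=[]
    for s,r in [(t,12.) for t in np.linspace(9,55,24)]+[(t,7+5*t/8) for t in (1,3,5,7)]:
        c=tip+a*s; v=cam-c; v=v-a*(v@a); D=np.linalg.norm(v); v/=D; n=np.cross(a,v)
        k=r/D
        for sg in(1,-1): out.append(c+r*(k*v+sg*np.sqrt(1-k*k)*n))
    th=np.linspace(0,2*np.pi,16); n=np.array([-a[1],a[0],0])
    e=tip+7*(np.cos(th)[:,None]*n+np.sin(th)[:,None]*[0,0,1])
    return np.array(out), e[np.argsort(wproj(T,e)[:,1])[-6:]]
def fit(views,b):
    G=[(np.load(t),load(f)) for t,f in views]
    def cost(v):
        s=0
        for T,g in G:
            for P,w in zip(sil(T,v[:3],np.radians(v[3])),(1,.2)):
                p=wproj(T,P); x=mc(g,[p[:,1],p[:,0]],order=1,cval=np.nan); s-=w*np.nanmean(np.minimum(x,150))
        return s
    r=DE(cost,b,seed=1,popsize=20,maxiter=150,tol=1e-8); return r.x,r.fun
E
python3 - <<'E'
from pin import *
np.set_printoptions(precision=2,suppress=True)
b=[(598,614),(-2,16),(102,118),(10,16)]
v=[("T3.npy","pics/w3.png"),("T4.npy","pics/w4.png")]
for q in(v,):
    x,f=fit(q,b);print(x,f)
x2,f=fit(v,b[:2]+[(109.9,110.1)]+b[3:]);print(x2,f)
for t,_ in v:
    T=np.load(t)
    for xx in(x,x2):
        a=np.array([np.cos(np.radians(xx[3])),np.sin(np.radians(xx[3])),0]); print(t,[ (np.linalg.inv(T)@np.r_[xx[:3]+a*s,1])[:3] for s in(0,50)])
E
```

```text
[600.34   5.67 105.17  14.75] -214.6582612532212
[607.18   8.   109.9   11.49] -218.67539506540334
T3.npy [array([ 67.83,   0.88, 144.18]), array([117.81,  -0.58, 144.3 ])]
T3.npy [array([ 75.03,   0.15, 139.48]), array([125.01,   1.53, 139.59])]
T4.npy [array([ 67.31, -39.77, 104.97]), array([117.29, -41.25, 105.15])]
T4.npy [array([ 74.52, -40.49, 100.27]), array([124.5 , -39.13, 100.45])]
```

```bash
sed -i 's/(0,0),1.0/(0,0),1.6/; s/popsize=20,maxiter=150,tol=1e-8/popsize=40,maxiter=300,tol=1e-6/; s/np.minimum(x,150)/np.minimum(x,120)/' pin.py
python3 - <<'E'
from pin import *
np.set_printoptions(precision=2,suppress=True)
b=[(600,614),(0,14),(104,116),(10,16)]
v=[("T3.npy","pics/w3.png"),("T4.npy","pics/w4.png")]
for q in(v,v[:1],v[1:]):
    bb=b if len(q)==2 else b[:2]+[(109.9,110.1)]+b[3:]
    x,f=fit(q,bb);print(x,f)
    for t,_ in q:
        T=np.load(t);a=np.array([np.cos(np.radians(x[3])),np.sin(np.radians(x[3])),0]); print(t,[ (np.linalg.inv(T)@np.r_[x[:3]+a*s,1])[:3] for s in(0,50)])
# raw profiles
im=cv2.imread("pics/w3.png").astype(int)
for r in(30,110): print(r,im[r,294:306].sum(1),im[r,334:348].sum(1))
im=cv2.imread("pics/w4.png").astype(int)
for r in(30,110): print(r,im[r,196:220].sum(1),im[r,248:272].sum(1))
E
```

```text
[606.98   8.74 106.77  10.19] -178.70410132793563
T3.npy [array([ 75.  ,  -0.62, 142.61]), array([124.93,   1.9 , 142.72])]
T4.npy [array([ 74.48, -41.26, 103.4 ]), array([124.42, -38.76, 103.58])]
[607.18   8.61 109.9   10.21] -90.91782634132042
T3.npy [array([ 75.17,  -0.45, 139.48]), array([125.11,   2.05, 139.59])]
[600.   14.  110.1  14.3] -104.946834763572
T4.npy [array([ 68.88, -47.96, 100.05]), array([118.86, -49.05, 100.23])]
30 [530 525 528 529 477 499 519 540 556 569 573 577] [444 426 405 385 360 343 324 320 354 354 357 359 362 357]
110 [529 532 530 529 528 530 470 498 522 544 550 573] [443 423 404 378 357 337 313 433 507 515 520 519 521 519]
30 [524 523 524 524 527 515 544 556 570 573 577 590 600 606 609 611 619 628
 635 652 667 667 662 648] [356 349 331 325 319 310 296 278 300 323 329 328 334 331 286 242 236 233
 235 235 234 322 354 359]
110 [528 521 518 521 518 520 520 523 523 530 535 531 534 534 521 543 560 573
 572 582 594 609 610 614] [438 430 408 396 384 373 359 348 326 322 316 301 286 395 529 540 537 536
 544 541 537 538 536 538]
```

Gradients are weak because the pin and base have similar greys, but the raw profiles give clean edges. I'll fit those directly.

```bash
python3 - <<'E'
from pin import *
np.set_printoptions(precision=2,suppress=True)
obs=[("T3.npy",30,297.5,341.5),("T3.npy",110,299.5,340.6),("T4.npy",30,201.0,255.4),("T4.npy",110,209.5,260.6)]
Ts={t:np.load(t) for t in("T3.npy","T4.npy")}
def res(v,z=None):
    tip=np.array([607,v[0],v[1] if z is None else z]); r=[]
    for t,row,l,h in obs:
        s=sil(Ts[t],tip,np.radians(v[2]))[0][:48]
        for k in(0,1):
            p=wproj(Ts[t],s[k::2]); i=np.argsort(p[:,1]); pp=np.polyfit(p[:,1],p[:,0],2); r.append((np.polyval(pp,row)))
        a,b=sorted(r[-2:]); r[-2:]=[a-l,b-h]
    return np.array(r)
for z in(None,110.):
    q=least_squares(res,[8,110,13],args=(z,)); x=q.x; zz=x[1] if z is None else z
    print(x,q.fun)
    for t,T in Ts.items():
        a=np.array([np.cos(np.radians(x[2])),np.sin(np.radians(x[2])),0]); print(t,[(np.linalg.inv(T)@np.r_[np.array([607,x[0],zz])+a*s,1])[:3] for s in(0,50)])
for t,T in Ts.items(): print(R.from_matrix(T[:3,:3]).as_euler('xyz',degrees=True))
E
```

```text
[  7.83 108.49  13.67] [-0.01 -0.26  0.09 -0.19 -0.29  0.57 -0.21  0.26]
T3.npy [array([ 74.81,   0.27, 140.88]), array([124.81,  -0.25, 141.  ])]
T4.npy [array([ 74.3 , -40.37, 101.68]), array([124.29, -40.91, 101.85])]
[ 7.56 -1.05 13.75] [ 0.18  0.25  0.36  0.38 -0.91  0.46 -0.69  0.25]
T3.npy [array([ 74.76,   0.53, 139.37]), array([124.75,  -0.05, 139.49])]
T4.npy [array([ 74.24, -40.11, 100.17]), array([124.24, -40.71, 100.35])]
[-179.96   -0.13   13.07]
[179.99  -0.2   13.05]
```

The pin yaw is 13.7°, and the sleeve axis sits about 0.7 mm to the tool's -y side. Next is the staging pose, 25 mm short of the tip.

```bash
cat >> h.py <<'E'
def stg(s,z=159.4,lat=0,yaw=13.7):
    a=np.array([np.cos(np.radians(yaw)),np.sin(np.radians(yaw))]); ty=np.array([a[1],-a[0]])
    p=np.array([607,7.7])+(0.73+lat)*ty-s*a; plan([*p,z],yaw)
E
python3 -c "
from h import *
stg(75)"
```

```text
clock 7.675 turn units [ 0.0001 -0.0022 -0.0072] shift units [ 0.0003 -0.0774  0.1009] rows>= 1.0176122301171462 0.06353836543536846
```

```bash
python3 -m inch '[[[0,-0.0387,0.03],[0,-0.0022,-0.0072],0.6],[[0,-0.0387,0.03],[0,0,0],0.6],[[0,0,0.04],[0,0,0],0.6],[[0,0,0],[0,0,0],0.6],[[0,0,0],[0,0,0],0.6]]' 30
python3 -m inch '[[[0,0,0],[0,0,0],0.6],[[0,0,0],[0,0,0],0.6]]' 30
python3 - <<'E'
from h import *
import cv2
stg(75)
T=wrist_pose();np.save("T5.npy",T);im=eyes.camera("wrist");cv2.imwrite("pics/w5.png",im[:,:,::-1])
g=im.astype(int).sum(2)
for r in (100,120,140,150,160):print(r,list(g[r,270:300:1]),list(g[r,340:372]))
E
```

```text
clock: 8.3
eef_pos: [533.8, -10.8, 158.7]
eef_rot: [-180.0, 0.1, 13.7]
force: [1.2, 0.3, -1.7]
opening: 0.531
gripper_force: 31.9
clock: 8.55
eef_pos: [534.5, -11.6, 159.6]
eef_rot: [180.0, 0.0, 13.6]
force: [0.0, 0.5, -2.4]
opening: 0.531
gripper_force: 31.9
clock 8.55 turn units [ 0.0001  0.0001 -0.0009] shift units [ 0.0001 -0.0017  0.0005] rows>= 0.014278462049420668 0.00811145975040406
100 [np.int64(544), np.int64(543), np.int64(540), np.int64(541), np.int64(541), np.int64(544), np.int64(544), np.int64(543), np.int64(542), np.int64(543), np.int64(471), np.int64(507), np.int64(519), np.int64(540), np.int64(555), np.int64(561), np.int64(569), np.int64(578), np.int64(581), np.int64(583), np.int64(589), np.int64(587), np.int64(595), np.int64(604), np.int64(607), np.int64(624), np.int64(631), np.int64(637), np.int64(645), np.int64(651)] [np.int64(454), np.int64(447), np.int64(438), np.int64(425), np.int64(405), np.int64(394), np.int64(380), np.int64(369), np.int64(360), np.int64(348), np.int64(331), np.int64(317), np.int64(464), np.int64(522), np.int64(529), np.int64(529), np.int64(5
[... 3273 characters left out ...]
t64(435), np.int64(437), np.int64(439), np.int64(437), np.int64(440), np.int64(439), np.int64(442), np.int64(441), np.int64(440), np.int64(439), np.int64(440), np.int64(440), np.int64(442), np.int64(438), np.int64(436)] [np.int64(423), np.int64(422), np.int64(423), np.int64(427), np.int64(427), np.int64(423), np.int64(428), np.int64(425), np.int64(431), np.int64(423), np.int64(421), np.int64(425), np.int64(421), np.int64(424), np.int64(421), np.int64(417), np.int64(418), np.int64(415), np.int64(416), np.int64(421), np.int64(415), np.int64(422), np.int64(422), np.int64(418), np.int64(418), np.int64(421), np.int64(418), np.int64(416), np.int64(418), np.int64(415), np.int64(415), np.int64(416)]
```

View pics/w5.png

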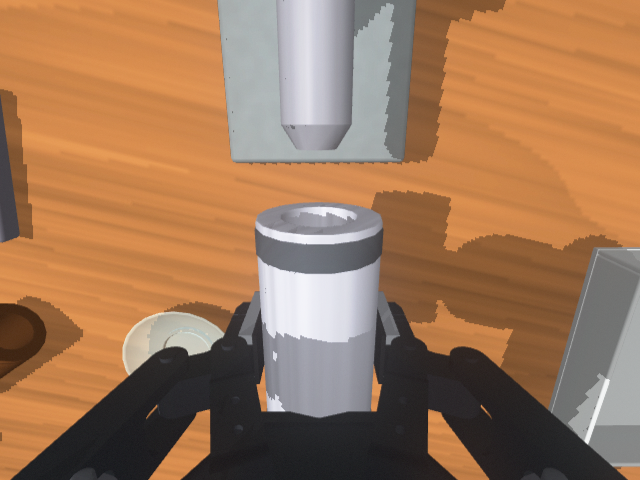

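The pin's centre is at column 315.7, flat along its length, against 318.6 for the sleeve. So the yaw is right and I need a shift of about -1 mm in tool y. I'll shift, then advance.

```bash
python3 -m inch '[[[0,-0.002,0],[0,0,0],0.6],[[0.02,0,0],[0,0,0],0.6],[[0.02,0,0],[0,0,0],0.6],[[0,0,0],[0,0,0],0.6],[[0,0,0],[0,0,0],0.6]]' 30
python3 -c "
from h import *
stg(55)"
python3 -m inch '[[[0.01,0,0],[0,0,0],0.6],[[0.01,0,0],[0,0,0],0.6],[[0.01,0,0],[0,0,0],0.6],[[0.01,0,0],[0,0,0],0.6],[[0,0,0],[0,0,0],0.6]]' 30
python3 -c "
from h import *
stg(35)"
```

```text
clock: 9.22
eef_pos: [553.1, -5.7, 158.7]
eef_rot: [-180.0, 0.1, 13.6]
force: [1.5, 0.1, -2.1]
opening: 0.535
gripper_force: 32.0
clock 9.225 turn units [-0.0004  0.0014 -0.0006] shift units [ 0.001   0.001  -0.0015] rows>= 0.016631182689530993 0.013391008842113175
clock: 9.85
eef_pos: [573.1, -1.0, 158.9]
eef_rot: [-180.0, 0.1, 13.6]
force: [-0.8, -0.5, -1.7]
opening: 0.532
gripper_force: 32.0
clock 9.85 turn units [-0.0002  0.0008 -0.0006] shift units [ 0.0001  0.0007 -0.0009] rows>= 0.009146865463843065 0.008368279793843962
```

```bash
python3 -m inch '[[[0.01,0.0005,-0.001],[0,0,0],0.6],[[0.01,0,0],[0,0,0],0.6],[[0.008,0,0],[0,0,0],0.6],[[0,0,0],[0,0,0],0.6],[[0,0,0],[0,0,0],0.6]]' 30
python3 -c "
from h import *
stg(21)"
python3 -m inch '[[[0.004,0,0],[0,0,0],0.6],[[0.004,0,0],[0,0,0],0.6],[[0.004,0,0],[0,0,0],0.6],[[0,0,0],[0,0,0],0.6]]' 30
python3 -m inch '[[[0.003,0,0],[0,0,0],0.6],[[0.003,0,0],[0,0,0],0.6],[[0,0,0],[0,0,0],0.6]]' 30
python3 -m inch '[[[0.003,0,0],[0,0,0],0.6],[[0.003,0,0],[0,0,0],0.6],[[0,0,0],[0,0,0],0.6]]' 30
```

```text
clock: 10.48
eef_pos: [586.1, 2.0, 159.2]
eef_rot: [-180.0, 0.1, 13.6]
force: [0.9, 0.3, -3.0]
opening: 0.534
gripper_force: 32.0
clock 10.475 turn units [-0.0003  0.0013 -0.0007] shift units [ 0.0013  0.0003 -0.0005] rows>= 0.011305559328564222 0.012884907730709133
clock: 10.98
eef_pos: [592.3, 3.4, 159.4]
eef_rot: [-180.0, 0.1, 13.6]
force: [-0.0, -0.1, -2.0]
opening: 0.533
gripper_force: 32.0
clock: 11.35
eef_pos: [595.1, 4.1, 159.3]
eef_rot: [-180.0, 0.1, 13.6]
force: [1.2, 0.8, -2.4]
opening: 0.532
gripper_force: 32.0
clock: 11.72
eef_pos: [598.1, 4.9, 159.4]
eef_rot: [-180.0, 0.1, 13.6]
force: [-0.4, 0.3, -2.0]
opening: 0.531
gripper_force: 32.0
```

```bash
for i in 1 2; do :; done
python3 -m inch '[[[0.003,0,0],[0,0,0],0.6],[[0.003,0,0],[0,0,0],0.6],[[0,0,0],[0,0,0],0.6]]' 30
python3 -m inch '[[[0.003,0,0],[0,0,0],0.6],[[0.003,0,0],[0,0,0],0.6],[[0,0,0],[0,0,0],0.6]]' 30
python3 -c "
from h import *
stg(0)"
```

```text
clock: 12.1
eef_pos: [601.0, 5.6, 159.3]
eef_rot: [-180.0, 0.1, 13.6]
force: [0.1, 0.2, -3.3]
opening: 0.534
gripper_force: 32.0
clock: 12.48
eef_pos: [603.9, 6.3, 159.3]
eef_rot: [-180.0, 0.1, 13.6]
force: [-0.5, 0.2, -2.3]
opening: 0.533
gripper_force: 32.0
clock 12.475 turn units [-0.0002  0.001  -0.0007] shift units [ 0.0067  0.0002 -0.0002] rows>= 0.0537916783750783 0.009974758068187149
```

```bash
python3 -m inch '[[[0.004,0,0],[0,0,0],0.6],[[0.004,0,0],[0,0,0],0.6],[[0,0,0],[0,0,0],0.6]]' 30
python3 -m inch '[[[0.004,0,0],[0,0,0],0.6],[[0.004,0,0],[0,0,0],0.6],[[0,0,0],[0,0,0],0.6]]' 30
python3 -c "
from h import *
stg(-10)"
python3 - <<'E'
from h import *
import cv2
im=eyes.camera("wrist");cv2.imwrite("pics/w6.png",im[:,:,::-1])
E
```

```text
clock: 12.85
eef_pos: [607.8, 7.2, 159.3]
eef_rot: [-180.0, 0.1, 13.6]
force: [-0.2, -0.0, -3.2]
opening: 0.53
gripper_force: 32.0
clock: 13.22
eef_pos: [611.7, 8.2, 159.3]
eef_rot: [-180.0, 0.1, 13.6]
force: [0.6, -0.3, -2.8]
opening: 0.535
gripper_force: 32.0
clock 13.225 turn units [-0.0002  0.0009 -0.0007] shift units [ 0.0106  0.0002 -0.0002] rows>= 0.08505573710553804 0.009824849136045881
```

View pics/w6.png

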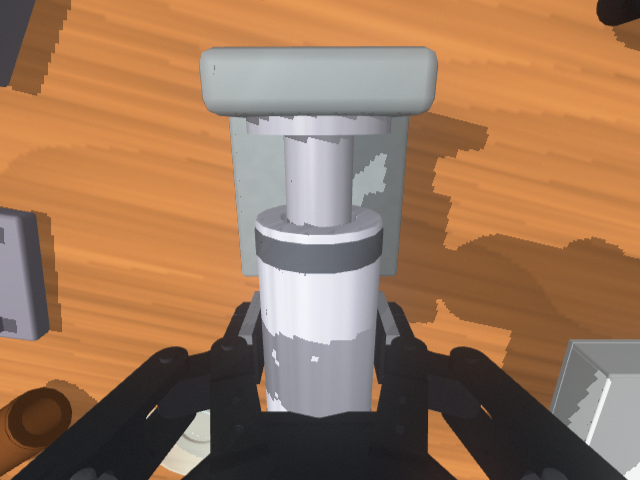

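The sleeve surrounds the pin, its mouth at (319,217) has not slipped in the grip, and force is near zero at 55 mm. This sleeve fits, so I continue towards the flange.

```bash
python3 -m inch '[[[0.01,0,0],[0,0,0],0.6],[[0.01,0,0],[0,0,0],0.6],[[0.01,0,0],[0,0,0],0.6],[[0.01,0,0],[0,0,0],0.6],[[0,0,0],[0,0,0],0.6]]' 30
python3 -m inch '[[[0.005,0,0],[0,0,0],0.6],[[0.005,0,0],[0,0,0],0.6],[[0,0,0],[0,0,0],0.6]]' 30
python3 -c "
from h import *
stg(-35)"
```

```text
clock: 13.9
eef_pos: [631.4, 12.9, 159.3]
eef_rot: [-180.0, 0.1, 13.6]
force: [0.1, -0.2, -1.9]
opening: 0.531
gripper_force: 32.0
clock: 14.28
eef_pos: [636.0, 14.1, 159.3]
eef_rot: [-180.0, 0.1, 13.6]
force: [0.1, -0.2, -1.3]
opening: 0.529
gripper_force: 32.0
clock 14.275 turn units [-0.0003  0.0009 -0.0007] shift units [ 0.0107  0.0001 -0.0003] rows>= 0.08544676891436495 0.009933999840765184
```

```bash
python3 -m inch '[[[0.003,0,0],[0,0,0],0.6],[[0.003,0,0],[0,0,0],0.6],[[0,0,0],[0,0,0],0.6]]' 30
python3 -m inch '[[[0.002,0,0],[0,0,0],0.6],[[0.002,0,0],[0,0,0],0.6],[[0,0,0],[0,0,0],0.6]]' 30
python3 -m inch '[[[0.002,0,0],[0,0,0],0.6],[[0,0,0],[0,0,0],0.6]]' 30
```

```text
clock: 14.65
eef_pos: [638.8, 14.8, 159.3]
eef_rot: [-180.0, 0.1, 13.6]
force: [0.1, 0.5, -2.2]
opening: 0.532
gripper_force: 32.0
clock: 15.02
eef_pos: [640.1, 15.1, 159.0]
eef_rot: [-180.0, 0.2, 13.6]
force: [-1.9, -1.9, -0.4]
opening: 0.536
gripper_force: 32.1
clock: 15.28
eef_pos: [640.2, 15.1, 158.9]
eef_rot: [-180.0, 0.3, 13.7]
force: [-6.4, -1.5, 0.7]
opening: 0.531
gripper_force: 32.3
```

Contact with the flange at 6 N, at the expected place. I'll ease off and release.

```bash
python3 -m inch '[[[-0.0015,0,0.002],[0,0,0],0.6],[[0,0,0],[0,0,0],0.6],[[0,0,0],[0,0,0],-0.4],[[0,0,0],[0,0,0],-0.4],[[0,0,0],[0,0,0],-0.4]]' 30
python3 -m inch '[[[0,0,0],[0,0,0],-0.6],[[0,0,0],[0,0,0],-0.6],[[0,0,-0.03],[0,0,0],-0.6],[[0,0,-0.06],[0,0,0],-0.6],[[0,0,-0.1],[0,0,0],-0.6]]'
python3 - <<'E'
from h import *
import cv2
im=eyes.camera("wrist");cv2.imwrite("pics/w7.png",im[:,:,::-1])
plan([527.5,345,265],4.7)
E
```

```text
clock: 15.9
eef_pos: [641.6, 15.3, 158.7]
eef_rot: [-180.0, -0.0, 13.6]
force: [0.0, -0.5, 0.1]
opening: 0.698
gripper_force: 0.0
clock: 16.52
eef_pos: [639.9, 15.4, 252.9]
eef_rot: [-179.9, 0.3, 13.6]
force: [0.3, 0.4, -0.2]
opening: 0.798
gripper_force: 0.0
clock 16.575 turn units [ 0.002  -0.0068  0.0994] shift units [-0.1788 -0.6768 -0.0032] rows>= 5.600528941338053 0.8379846067397106
```

View pics/w7.png

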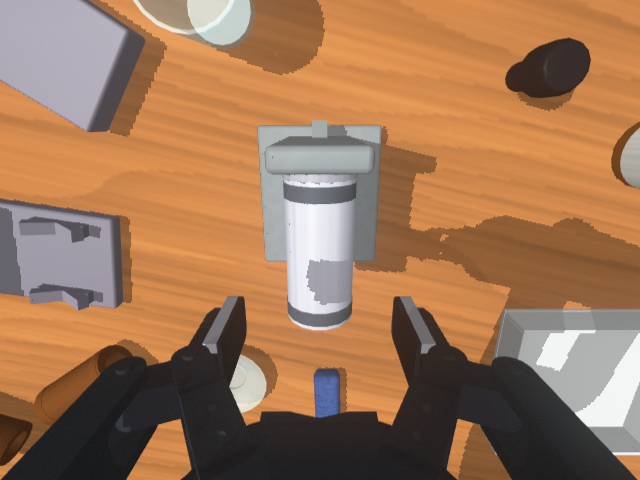

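The sleeve rests against the flange, coaxial (mouth 181, far end 325, centred on column 320). Next is the other sleeve. The picture allowance is used up, so from here I only use numbers.

```bash
python3 -m inch '[[[0,0,0],[0,0,0.0994],-1],[[-0.026,-0.0967,0],[0,0,0],-1],[[-0.026,-0.0967,0],[0,0,0],-1],[[-0.026,-0.0967,0],[0,0,0],-1],[[-0.026,-0.0967,0],[0,0,0],-1]]'
python3 -m inch '[[[-0.026,-0.0967,0],[0,0,0],-1],[[-0.026,-0.0967,0],[0,0,0],-1],[[-0.023,-0.0967,0],[0,0,0],-1],[[0,0,0],[0,0,0],-1],[[0,0,0],[0,0,0],-1]]'
python3 -m inch '[[[0,0,0],[0,0,0],-1],[[0,0,0],[0,0,0],-1]]'
python3 - <<'E'
from meas import *
np.set_printoptions(precision=1,suppress=True)
plan([527.9,345.4,100],4.7)
T=wrist_pose();im=eyes.camera("wrist");cv2.imwrite("pics/w8.png",im[:,:,::-1])
print(wproj(T,[[527.9,345.4,50],[577.7,349.5,50],[478.1,341.3,50]]))
print(edges("pics/w8.png",range(180,270,8),(275,305),(325,360)))
g=im[:,312:326].astype(int).sum(2).mean(1); print([(i,int(v)) for i,v in enumerate(g) if 140<i<290][::3])
E
```

```text
clock: 17.2
eef_pos: [573.2, 205.2, 254.8]
eef_rot: [-180.0, -0.0, 4.7]
force: [-0.2, -0.5, 0.8]
opening: 0.999
gripper_force: 0.0
clock: 17.82
eef_pos: [524.4, 345.3, 254.2]
eef_rot: [180.0, 0.0, 4.7]
force: [-0.1, -1.2, 0.3]
opening: 0.999
gripper_force: 0.0
clock: 18.08
eef_pos: [524.8, 344.1, 253.6]
eef_rot: [-180.0, 0.1, 4.6]
force: [0.2, -0.7, -0.2]
opening: 0.999
gripper_force: 0.0
clock 18.075 turn units [-0.  0. -0.] shift units [ 0.  -0.   0.3] rows>= 2.457836148766644 0.013818025704946
[[318.2 223.1]
 [318.1 163.3]
 [318.3 276.4]]
[[180.  288.2 346.8 317.5]
 [188.  290.  344.3 317.1]
 [196.  290.1 344.  317. ]
 [204.  290.5 343.9 317.2]
 [212.  290.8 343.8 317.3]
 [220.  290.9 344.2 317.6]
 [228.  291.  343.1 317.1]
 [236.  291.5 343.  317.2]
 [244.  291.7 342.9 317.3]
 [252.  291.8 343.2 317.5]
 [260.  291.8 343.2 317.5]
 [268.  292.6 343.3 318. ]]
[(141, 437), (144, 442), (147, 412), (150, 408), (153, 418), (156, 424), (159, 311), (162, 458), (165, 665), (168, 438), (171, 723), (174, 445), (177, 347), (180, 346), (183, 346), (186, 348), (189, 718), (192, 718), (195, 717), (198, 702), (201, 701), (204, 715), (207, 714), (210, 713), (213, 713), (216, 712), (219, 712), (222, 711), (225, 711), (228, 710), (231, 708), (234, 708), (237, 698), (240, 692), (243, 705), (246, 704), (249, 703), (252, 702), (255, 701), (258, 700), (261, 700), (264, 698), (267, 696), (270, 696), (273, 695), (276, 500), (279, 342), (282, 340), (285, 339), (288, 689)]
```

```bash
python3 - <<'E'
from h import *
T=wrist_pose(); p=[]
for r in(175.7,187.5,276,287):
    o,d=wray(T,(317.4,r)); p.append((o+d*(74-o[2])/d[2])[:2])
p=np.array(p);print(p,p.mean(0))
plan([*p.mean(0),100],4.7)
E
```

```text
[[571.20795678 349.57561599]
 [562.44903064 348.87771391]
 [489.71439825 343.08229437]
 [479.70101904 342.28443878]] [525.76810118 345.95501576]
clock 18.125 turn units [-0.0001  0.001  -0.0012] shift units [ 0.0023 -0.0033  0.307 ] rows>= 2.456082457733785 0.013606516694186228
```

```bash
python3 -m inch '[[[0.003,-0.0025,0.1],[0,0,0],-1],[[0,0,0.1],[0,0,0],-1],[[0,0,0.06],[0,0,0],-1],[[0,0,0.03],[0,0,0],-1],[[0,0,0.017],[0,0,0],-1]]'
python3 -m inch '[[[0,0,0],[0,0,0],-1],[[0,0,0],[0,0,0],-1]]'
python3 -c "
from h import *
plan([526.5,345.5,99.5],4.7)"
```

```text
clock: 18.75
eef_pos: [525.8, 346.5, 99.7]
eef_rot: [-180.0, 0.1, 4.7]
force: [-0.1, 0.3, 0.0]
opening: 1.0
gripper_force: 0.0
clock: 19.0
eef_pos: [526.4, 347.1, 101.6]
eef_rot: [-179.9, -0.1, 4.7]
force: [-0.2, -0.7, 1.0]
opening: 0.997
gripper_force: 0.0
clock 19.0 turn units [-0.0008 -0.0007 -0.0002] shift units [-0.      0.0033  0.0041] rows>= 0.04230894689900426 0.009262744432372193
```

```bash
python3 -m inch '[[[0,0.003,0.003],[0,0,0],-1],[[0,0,0],[0,0,0],0.6],[[0,0,0],[0,0,0],0.6],[[0,0,0],[0,0,0],0.6],[[0,0,0],[0,0,0],0.6]]' 30
python3 -m inch '[[[0,0,0],[0,0,0],0.6],[[0,0,0],[0,0,0],0.6],[[0,0,-0.02],[0,0,0],0.6],[[0,0,-0.06],[0,0,0],0.6],[[0,0,-0.08],[0,0,0],0.6]]' 30
python3 -m inch '[[[0,0,-0.08],[0,0,0],0.6],[[0,0,-0.08],[0,0,0],0.6],[[0,0,0],[0,0,0],0.6]]' 30
python3 - <<'E'
from h import *
t=[atz("top",p,40) for p in((439,225),(508,212),(523,276),(457,291))]
t=np.array(t);c=t.mean(0);print(c,np.degrees(np.arctan2(*(t[0]-t[3])[1::-1])),np.degrees(np.arctan2(*(t[1]-t[2])[1::-1])))
s=[(160,218),(202,222)]
plan([c[0],c[1],260],13)
E
```

```text
clock: 19.62
eef_pos: [525.6, 345.3, 98.7]
eef_rot: [-180.0, 0.1, 4.7]
force: [-0.4, -0.1, 1.4]
opening: 0.536
gripper_force: 31.3
clock: 20.25
eef_pos: [524.3, 344.4, 177.4]
eef_rot: [179.9, 0.3, 4.7]
force: [0.3, 0.3, -2.2]
opening: 0.534
gripper_force: 31.3
clock: 20.62
eef_pos: [527.7, 346.1, 263.2]
eef_rot: [-179.8, -0.4, 4.7]
force: [0.1, 0.4, -2.0]
opening: 0.536
gripper_force: 31.4
[ 515.81127354 -319.2825648    40.        ] 14.193025115623811 11.40978134086974
clock 20.625 turn units [-0.0018 -0.0046 -0.0923] shift units [-0.3225  1.2913  0.0064] rows>= 10.648042147863451 0.7776728695923274
```

```bash
python3 -m inch '[[[0,0,0],[0,0,-0.0923],0.6],[[-0.023,0.0922,0],[0,0,0],0.6],[[-0.023,0.0922,0],[0,0,0],0.6],[[-0.023,0.0922,0],[0,0,0],0.6],[[-0.023,0.0922,0],[0,0,0],0.6]]' 30
python3 -m inch '[[[-0.023,0.0922,0],[0,0,0],0.6],[[-0.023,0.0922,0],[0,0,0],0.6],[[-0.023,0.0922,0],[0,0,0],0.6],[[-0.023,0.0922,0],[0,0,0],0.6],[[-0.023,0.0922,0],[0,0,0],0.6]]' 30
python3 -m inch '[[[-0.023,0.0922,0],[0,0,0],0.6],[[-0.023,0.0922,0],[0,0,0],0.6],[[-0.023,0.0922,0],[0,0,0],0.6],[[-0.023,0.0922,0],[0,0,0],0.6],[[-0.023,0.0922,0],[0,0,0],0.6]]' 30
python3 -m inch '[[[0,0,0],[0,0,0],0.6],[[0,0,0],[0,0,0],0.6],[[0,0,0],[0,0,0],0.6]]' 30
python3 - <<'E'
from h import *
import cv2
plan([515.8,-319.3,77.5],13)
T=wrist_pose()
c,s=np.cos(np.radians(13)),np.sin(np.radians(13)); Rz=np.array([[c,-s,0],[s,c,0],[0,0,1]])
P=np.array([[85,90,40],[85,-90,40],[-85,-90,40],[-85,90,40]])@Rz.T+[515.8,-319.3,0]
print(wproj(T,P))
im=eyes.camera("wrist"); cv2.imwrite("pics/w9.png",im[:,:,::-1])
g=im.astype(int)
# white (low saturation) runs
m=(g.max(2)-g.min(2)<35)&(g.sum(2)>250)
for r in(120,160,200): 
    x=np.flatnonzero(m[r]); print(r,x.min(),x.max(),len(x))
for cc in(200,440):
    y=np.flatnonzero(m[:300,cc]); print(cc,y.min(),y.max(),len(y))
E
```

```text
clock: 21.25
eef_pos: [520.9, 153.5, 256.0]
eef_rot: [-180.0, 0.3, 13.0]
force: [0.5, -0.6, -1.9]
opening: 0.532
gripper_force: 31.7
clock: 21.88
eef_pos: [516.7, -83.5, 256.2]
eef_rot: [-179.9, 0.3, 13.0]
force: [-0.5, -0.1, -0.9]
opening: 0.538
gripper_force: 31.7
clock: 22.5
eef_pos: [512.8, -320.7, 255.8]
eef_rot: [-179.8, 0.2, 13.0]
force: [0.5, -0.4, -1.3]
opening: 0.532
gripper_force: 31.7
clock: 22.88
eef_pos: [513.7, -318.4, 257.4]
eef_rot: [-179.9, 0.2, 13.1]
force: [0.5, -1.1, -1.7]
opening: 0.533
gripper_force: 31.9
clock 22.875 turn units [-0.0015  0.0018  0.0008] shift units [0.0036 0.0027 0.3597] rows>= 2.8780802725766073 0.020769337875053088
[[210.77940233 118.59856052]
 [433.26293463 119.02375204]
 [413.43904024 304.24052787]
 [228.77546586 303.70771659]]
120 208 427 220
160 212 423 212
200 216 639 306Traceback (most recent call last):
  File "<stdin>", line 15, in <module>
    return umr_minimum(a, axis, None, out, keepdims, initial, where)
ValueError: zero-size array to reduction operation minimum which has no identity
```

The tray lies where predicted to within about 4 mm. Now I'll lower the sleeve.

```bash
python3 -m inch '[[[0.003,0,0.09],[-0.0015,0.0018,0],0.6],[[0,0,0.09],[0,0,0],0.6],[[0,0,0.08],[0,0,0],0.6],[[0,0,0.06],[0,0,0],0.6],[[0,0,0.02],[0,0,0],0.6]]' 30
python3 -m inch '[[[0,0,0.01],[0,0,0],0.6],[[0,0,0],[0,0,0],0.6],[[0,0,0],[0,0,0],0.6]]' 30
```

```text
clock: 23.55
eef_pos: [514.5, -317.7, 86.1]
eef_rot: [-179.9, 0.1, 13.1]
force: [0.1, 0.1, -2.3]
opening: 0.534
gripper_force: 31.9
clock: 23.92
eef_pos: [516.5, -320.5, 85.0]
eef_rot: [179.8, -0.2, 13.0]
force: [0.5, 0.1, -1.9]
opening: 0.533
gripper_force: 31.9
```

```bash
python3 -m inch '[[[0,0,0.008],[0,0,0],0.6],[[0,0,0.006],[0,0,0],0.6],[[0,0,0],[0,0,0],0.6]]' 30
python3 -m inch '[[[0,0,0.003],[0,0,0],0.6],[[0,0,0],[0,0,0],0.6]]' 30
```

```text
clock: 24.3
eef_pos: [515.3, -319.6, 76.0]
eef_rot: [179.9, -0.0, 13.0]
force: [0.1, 0.6, -1.8]
opening: 0.537
gripper_force: 32.0
clock: 24.55
eef_pos: [515.6, -319.8, 75.7]
eef_rot: [179.9, -0.0, 13.0]
force: [-2.8, 2.4, 4.9]
opening: 0.533
gripper_force: 32.6
```

The force going from -1.8 to +4.9 N shows the sleeve has touched the floor. I'll release it and retreat.

```bash
python3 -m inch '[[[0,0,-0.001],[0,0,0],0.6],[[0,0,0],[0,0,0],-0.4],[[0,0,0],[0,0,0],-0.6],[[0,0,0],[0,0,0],-0.8],[[0,0,0],[0,0,0],-0.8]]' 30
python3 -m inch '[[[0,0,-0.03],[0,0,0],-0.8],[[0,0,-0.06],[0,0,0],-0.8],[[0,0,-0.1],[0,0,0],-0.8],[[0,0,-0.1],[0,0,0],-0.8],[[0,0,-0.1],[0,0,0],-0.8]]'
python3 -m inch '[[[-0.1,0.03,0],[0,0,0],-0.8],[[-0.1,0.03,0],[0,0,0],-0.8],[[0,0,0],[0,0,0],-0.8],[[0,0,0],[0,0,0],-0.8]]'
python3 - <<'E'
from h import *
import cv2
np.set_printoptions(precision=1,suppress=True)
t=eyes.camera("top");s=eyes.camera("scene");w=eyes.camera("wrist");T=wrist_pose();np.save("T10.npy",T)
for n,i in(("t10",t),("s10",s),("w10",w)):cv2.imwrite(f"pics/{n}.png",i[:,:,::-1])
def dark(im,pr,P,hw=45):
    u=pr(P)[0].round().astype(int); x0,x1,y0,y1=max(u[0]-hw,0),u[0]+hw,max(u[1]-hw,0),u[1]+hw
    g=im[y0:y1,x0:x1].astype(int); m=((g.sum(2)<270)&(g.max(2)-g.min(2)<30)).astype(np.uint8)
    n,_,st,c=cv2.connectedComponentsWithStats(m); return u,[(st[i,4],c[i]+[x0,y0]) for i in range(1,n) if st[i,4]>15]
# tray sleeve bands (top z 51), gauge sleeve bands (top z 132)
for nm,P,z in(("tray",[515.5,-319.5,27],51),("gauge",[641,15.5,108],130)):
  for cam,im in(("top",t),("scene",s)):
    u,L=dark(im,lambda P:proj(cam,P),P); print(nm,cam,u)
    for a,c in L: print("   ",a,c,atz(cam,c,z))
a,b=cv2.imread("pics/top0.png").astype(int),t[:,:,::-1].astype(int)
for n,p in(("beaker",(305,145)),("jar",(463,152)),("dish",(331,288)),("eyep",(406,144)),("case",(377,295)),("box",(252,170))):
    q=np.abs(a-b)[p[1]-22:p[1]+22,p[0]-22:p[0]+22]; print(n,"mean diff",q.mean())
E
```

```text
clock: 25.18
eef_pos: [515.6, -319.9, 75.3]
eef_rot: [179.9, -0.1, 13.0]
force: [-0.5, 0.7, 0.4]
opening: 0.896
gripper_force: 0.0
clock: 25.8
eef_pos: [515.2, -319.4, 273.3]
eef_rot: [179.8, -0.1, 13.0]
force: [-0.9, -0.6, -0.4]
opening: 0.9
gripper_force: 0.0
clock: 26.3
eef_pos: [424.8, -371.3, 271.3]
eef_rot: [179.8, -0.1, 13.0]
force: [0.9, -0.5, -0.1]
opening: 0.9
gripper_force: 0.0
tray top [480 251]
    49 [477.3 235.8] [ 553.3 -305.8   51. ]
    54 [485.8 267.7] [ 472.  -325.2   51. ]
    184 [514.9 289.5] [ 416.9 -397.4   51. ]
tray scene [161 251]
gauge top [352 198]
    154 [348.4 179.7] [680.7  25.5 130. ]
    33 [366.2 186.6] [663.9 -17.7 130. ]
    130 [367.5 211. ] [604.2 -20.5 130. ]
    18 [350.3 215.3] [593.5  21.  130. ]
gauge scene [299 285]
    30 [283.5 245.5] [558.  -26.8 130. ]
    25 [287.9 264.3] [607.5 -10.9 130. ]
    24 [293.3 296.5] [686.8  10.3 130. ]
beaker mean diff 3.009297520661157
jar mean diff 2.8410812672176307
dish mean diff 2.922865013774105
eyep mean diff 3.1110537190082646
case mean diff 3.159779614325069
box mean diff 3.0358126721763083
```

```bash
python3 - <<'E'
from h import *
import cv2
np.set_printoptions(precision=1,suppress=True)
T=np.eye(4);T[:3,:3]=R.from_euler('xyz',[-179.9,.3,13.6],degrees=True).as_matrix();T[:3,3]=[639.9,15.4,252.9]
a=np.array([np.cos(np.radians(13.7)),np.sin(np.radians(13.7)),0]);h=np.array([607,7.7,108])+35*a
for d in(85-35,45.4,36.6,-36.6,-45.4): print(d,wproj(T,h+a*d+[0,0,24 if abs(d)<50 else 23]))
g=cv2.imread("pics/w7.png").astype(int)[:,314:324].sum(2).mean(1); print([(i,int(v)) for i,v in enumerate(g) if 165<i<210 or 295<i<330])
E
```

```text
50 [[319.5 182.1]]
45.4 [[319.5 190.5]]
36.6 [[319.5 205.4]]
-36.6 [[319.5 314.7]]
-45.4 [[319.5 326.2]]
[(166, 520), (167, 521), (168, 505), (169, 481), (170, 456), (171, 434), (172, 414), (173, 347), (174, 475), (175, 596), (176, 621), (177, 620), (178, 620), (179, 620), (180, 620), (181, 620), (182, 618), (183, 613), (184, 693), (185, 723), (186, 725), (187, 550), (188, 380), (189, 356), (190, 355), (191, 356), (192, 355), (193, 355), (194, 353), (195, 353), (196, 353), (197, 353), (198, 351), (199, 353), (200, 353), (201, 353), (202, 350), (203, 350), (204, 650), (205, 718), (206, 722), (207, 722), (208, 722), (209, 722), (296, 493), (297, 494), (298, 493), (299, 491), (300, 512), (301, 607), (302, 621), (303, 606), (304, 635), (305, 692), (306, 698), (307, 698), (308, 697), (309, 698), (310, 697), (311, 697), (312, 697), (313, 632), (314, 420), (315, 337), (316, 335), (317, 336), (318, 337), (319, 336), (320, 338), (321, 336), (322, 335), (323, 337), (324, 336), (325, 333), (326, 403), (327, 659), (328, 693), (329, 687)]
```

The band edges in the image match the home position to about 1 mm, the tray sleeve is centred, and the bystanders haven't moved. Handing in.

```bash
python3 -c "
from plant import robot
print(robot.finish_job())"
```

```text
the job is handed in; nothing more can be done
None
```

The first sleeve tried slid home freely and is on the pin against the flange; the other, taken as the tight one without trying it, lies in the tray, and the job is handed in (verdict not shown) at about 26 s of 72, but I viewed 11 pictures, one over the limit of 10.

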